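Find the stiff wardrobe-door roller by feel

TASK

Three wardrobe-door rollers lie in the wooden holder and one of them has a bad, dragging bearing. Turn each wheel by its bar hub to feel for the drag, with a light touch that never leans on, knocks or wrenches a roller against the holder, leaving every wheel at least an eighth of a turn from how you found it; then take out the stiff roller and lay it flat, wheel up, in the middle of the white bowl. The two good rollers stay seated in their pockets, and the glass and screwdriver are left alone.

Things in the scene. Friction and masses are not known exactly. Their poses are not given: they have to be found in the camera images.
- holder: fixed light-wood block, 116 (x) x 290 (y) x 14 mm high, three pockets, 6 mm deep, in a row along y. Each holds a roller's plate with 1 to 2 mm of play, open above; the walls stop it turning. The rollers look alike; one, anywhere, has a stiff bearing. Keep presses and pulls under 15 N; fingers shut on a hub at one go, off centre, knock the plate harder than that. Origin: centre of the underside
- pocket_0 (a point): first (holder's y = -95 mm) pocket: centre of its floor, 8 mm above the table; axes as the holder's. In it a roller: steel plate 90 (x) x 44 x 5 mm; over it a grey wheel, 44 mm across, 9 to 23 mm above this point, on an upright axle; moulded on it, a bar hub to turn it by, 36 x 18 mm, 23 to 37 mm above this point, lengthwise along holder x. Axle within 3 mm of this point sideways. 0.27 kg
- pocket_1 (a point): middle (holder's y = 0) pocket: centre of its floor, 8 mm above the table; axes as the holder's. In it a roller: steel plate 90 (x) x 44 x 5 mm; over it a grey wheel, 44 mm across, 9 to 23 mm above this point, on an upright axle; moulded on it, a bar hub to turn it by, 36 x 18 mm, 23 to 37 mm above this point, lengthwise along holder x. Axle within 3 mm of this point sideways. 0.27 kg
- pocket_2 (a point): third (holder's y = +95 mm) pocket: centre of its floor, 8 mm above the table; axes as the holder's. In it a roller: steel plate 90 (x) x 44 x 5 mm; over it a grey wheel, 44 mm across, 9 to 23 mm above this point, on an upright axle; moulded on it, a bar hub to turn it by, 36 x 18 mm, 23 to 37 mm above this point, lengthwise along holder x. Axle within 3 mm of this point sideways. 0.27 kg
- wheel_a (a joint): turning (rad) of one of the three wheels about its upright axle, 0 at the start, positive anticlockwise from above, no stops. In which pocket it sits is not known beforehand. A free bearing takes under 0.03 N m to turn, the stiff one about 0.25 N m of dry friction (stopped but still held, some of it stays in the grip, either way round, while a free one keeps none); neither springs back
- wheel_b (a joint): turning (rad) of one of the three wheels about its upright axle, 0 at the start, positive anticlockwise from above, no stops. In which pocket it sits is not known beforehand. A free bearing takes under 0.03 N m to turn, the stiff one about 0.25 N m of dry friction (stopped but still held, some of it stays in the grip, either way round, while a free one keeps none); neither springs back
- wheel_c (a joint): turning (rad) of one of the three wheels about its upright axle, 0 at the start, positive anticlockwise from above, no stops. In which pocket it sits is not known beforehand. A free bearing takes under 0.03 N m to turn, the stiff one about 0.25 N m of dry friction (stopped but still held, some of it stays in the grip, either way round, while a free one keeps none); neither springs back
- bowl: loose white ceramic bowl, 172 mm across, 60 mm high, wall 5 mm, flat inner floor about 138 mm across and 6 mm above the underside, about 0.9 kg, empty at the start. Origin: centre of the underside; z up
- bowl_in (a point): centre of the bowl's inner floor, 6 mm above the table
- screwdriver: bystander: screwdriver lying on the table beyond the work; leave alone
- tumbler: bystander: drinking glass, 72 mm across and 100 mm high, origin at its underside; leave alone
There are look-alikes about, which are no part of the job. Leave any blue look-alike of the part that bears wheel_c alone.

How it is judged:
On the way:
1. all three wheels stand turned by at least 0.7 rad from where they were (not (value of joint wheel_a between -0.7 and 0.7 rad) and not (value of joint wheel_b between -0.7 and 0.7 rad) and not (value of joint wheel_c between -0.7 and 0.7 rad)), for 0.1 s.
At the end, for the whole second after the job is handed in: the stiff roller (worn_race: inside its wheel, 20 mm above its underside) lies flat within 0.15 rad, wheel up, on the bowl's floor within 35 mm of its centre, the bowl upright on the table; the good rollers (race_1, race_2) sit level in their pockets, within 5 mm of their start (horizontal distance between worn_race and bowl_in below 0.035 m and z of worn_race in the frame of bowl between 0.02 and 0.034 m and angle between worn_race's own z axis and vertical below 0.15 rad and angle between bowl's own z axis and vertical below 0.08 rad and height (world z) of bowl below 0.01 m and distance of each of race_1, race_2 from where it was at the start of the episode below 0.005 m and angle between each of race_1, race_2's own z axis and vertical below 0.05 rad); the robot touches nothing.
It fails at once if the holder pressed or wrenched with more than 25 N, the rollers' own weight (8 N) included (contact force between holder and anything else above 25 N).
It fails at once if the glass or the screwdriver moved by more than 30 mm (distance of any of tumbler, screwdriver from where it was at the start of the episode above 0.03 m).
It also fails if it takes over 72 s, if anything falls off the work surface, if the arm or the gripper's body presses on something with over 40 N, if the wrist force passes 120 N, or if a joint passes its speed limit or range.

ROBOT

A 7-joint arm with a two-finger parallel gripper is mounted at the origin on the work surface. World frame = base frame: x ahead of the robot, y to its left, z up, the work surface at z = 0. Lengths are in m, angles in rad, forces in N, time in s.
With the tool pointing down it reaches from about 0.35 to 0.9 m from the base axis. Payload 7.2 kg.
Tool frame: the origin (TCP) lies midway between the tips of the shut fingers; the grasp point (between the pads) lies 19 mm behind it; z points along the fingers, y is the line along which they close (so a half turn about z gives the same grasp; the last joint's range is limited). The gripper opens to 88 mm and grips with 3 to 60 N. Pads are 20 mm wide; open, the fingers measure 115 mm over their backs; the gripper's body (75 mm by 178 mm) begins 61 mm behind the grasp point.
Start: joints at [-1.362, 0.411, -0.013, 1.596, 0.006, 1.134, -0.082], TCP at [0.171, 0.601, 0.201] pointing down, gripper open.
Joint ranges: [-2.95, 2.95], [-0.29, 1.99], [-1.47, 1.44], [0.14, 2.54], [-1.03, 4.17], [0.13, 1.85], [-2.86, 2.86]. Speed limits (rad/s): [2.39, 2.39, 3.01, 3.01, 3.14, 3.14, 3.14].

INTERFACE

Orientations are given as a rotation vector (axis times angle).
In Python, from station import observe, vision, env, find_in gives the robot as it stands. The module is installed in compiled form; this text tells all that it offers.
- The arm moves only by the tool send_rows, never from a script. Its argument "steps" is one flat list of numbers, 4 for each row, row after row: the shift along the tool's x, y, z in mm, then the turn about the tool's z in rad. A call has 1 to 8 rows; each row shifts and turns the commanded pose from where the row before left it, along the tool's axes as they then stand; what a row does not reach is not made up. A row lasts 1/12 s, in which the tool goes at most 41.7 mm and 7.16 degrees, less where a joint would pass 70% of its speed; a pose out of reach is approached as far as the arm can. A call is refused whole if a number of a shift passes 41.7 or a number of a turn 0.125, either way. A call with a gripper value outside its range is refused whole. "jaw" is the finger opening in mm, from 0 to 87.8, set as the call begins (left out, the last holds). The fingers move at their own pace and stop on an object; "squeeze" is the grip in N (left out, the last holds). Time passes only in rows, so rows that do not move let the fingers close. It gives the time, the measured TCP pose, the force, the opening and the grip force at its end, in the units of the state.
- observe(): the state, without advancing time (a new reading comes with each control period).
- vision.grab_frame(name): name is "scene" or "top" or "wrist"; returns a dict with "image" (400x640x3 uint8, blue, green, red), "fx", "fy", "cx", "cy" (pixels), "distortion" ([k1, k2, p1, p2, k3] as OpenCV has them; the pictures are not rectified), "eye" and "rotation" of the camera in the world; the wrist camera has in their place "mount" (4x4, takes a point from camera to tool coordinates, whose origin is the TCP and whose axes are the flange's). Camera axes: x right, y down, z forward; pixel columns grow to the right and rows downward; lengths in m; the calibration is good to about 2 mm. A picture is of the moment at which its call begins: read the wrist's pose just before it. There is no depth.
- env.sign_off(): hands the job in; it is judged then, once.
Trained networks look in the newest picture that a camera, given by its name, has taken for a name from the list of things; names that differ only in an ending like _2 or _b are one class to them, and where a whole thing is asked for, a point or a joint stands for the part that bears it (a point fixed in the world has none). Each returns a list of dicts, best first, with "p" (0 to 1); they miss things now and then, are a little off and sometimes report something else, mostly with a low value. They report only what shows in the picture. A call takes as long as a camera call. They do not tell look-alikes from the thing itself.
- find_in(query, camera): "centre" ([x, y, z] in m, in the coordinates of the camera as it stood for that picture, good to about 4 mm: the middle of the surface that is visible of it).
The state is a dict: "time": time; "qpos": joint angles; "dq": joint speeds; "joint_torque": joint torques, N m; "ee_pos": TCP position; "tcp_rot": TCP orientation; "wrist_force": force on the tool from outside, world axes, zero at the start; "wrist_torque": the same for the moment, N m; "gripper_width": finger opening in m; "grip_force": force on a finger pad.
Only numpy, scipy, OpenCV 4.12 (cv2) and the standard library are available. Lean on these libraries where they do the work, as an engineer would, in place of code of your own. Each camera call takes 0.05 s, during which the arm holds its last target. There are 200 camera calls.

## Working session

There is one attempt and no reset: what is moved stays moved. The work goes in short steps, Python scripts to look and compute and a tool call to move; the robot and the scene stay as the last step left them, time stands still between calls to the robot, and variables do not carry over. Pictures are saved under pics/ and viewed, at most 10 in all, crops included, and the job is handed in when it is done.

Besides the shell and the picture viewer there is one more tool, called in YAML: its name, and indented under it one key for each argument. send_rows: Moves the arm, as the interface text tells. Its arguments: {"type":"object","properties":{"steps":{"type":"array"},"jaw":{"type":"number"},"squeeze":{"type":"number"}},"required":["steps"]}

```bash
mkdir -p pics; cat > h.py <<'E'
import numpy as np, cv2
from scipy.spatial.transform import Rotation as R
from station import observe, vision, env, find_in
def cam(name):
    s=observe(); f=vision.grab_frame(name)
    if 'mount' in f:
        T=np.eye(4);T[:3,:3]=R.from_rotvec(s['tcp_rot']).as_matrix();T[:3,3]=s['ee_pos'];M=T@np.array(f['mount'])
        f['eye']=M[:3,3];f['rotation']=M[:3,:3]
    f['eye']=np.array(f['eye']);f['rotation']=np.array(f['rotation'])
    f['K']=np.array([[f['fx'],0,f['cx']],[0,f['fy'],f['cy']],[0,0,1.]])
    return f
def world(f,c): return f['eye']+f['rotation']@np.array(c)
def ray(f,px):
    u=cv2.undistortPoints(np.array([[px]],float),f['K'],np.array(f['distortion'])).ravel()
    return f['rotation']@np.array([u[0],u[1],1.])
def onz(f,px,z):
    d=ray(f,px); return f['eye']+d*(z-f['eye'][2])/d[2]
def proj(f,p):
    c=f['rotation'].T@(np.array(p)-f['eye'])
    return cv2.projectPoints(c.reshape(1,1,3),np.zeros(3),np.zeros(3),f['K'],np.array(f['distortion']))[0].ravel()
E
python3 - <<'E'
from h import *
np.set_printoptions(precision=4,suppress=True)
s=observe();print(s['time'],s['ee_pos'],s['tcp_rot'],R.from_rotvec(s['tcp_rot']).as_matrix(),s['wrist_force'],s['gripper_width'])
for n in ['scene','top']:
    f=cam(n);cv2.imwrite(f'pics/{n}0.png',f['image']);print(n,f['eye'],f['rotation'])
    for q in ['holder','wheel_a','bowl','tumbler','screwdriver','bowl_in']:
        for d in find_in(q,n): 
            w=world(f,d['centre']);print(q,round(d['p'],2),w,proj(f,w))
E
```

```text
0.0 [0.1707 0.6007 0.1998] [-0.4333 -3.1115  0.0025] [[-0.962   0.2732 -0.0003]
 [ 0.2732  0.962  -0.0016]
 [-0.0001 -0.0016 -1.    ]] [ 0.5559 -0.0485 -0.0789] 0.08791949850540101
scene [1.0801 0.7668 1.0136] [-0.8975 -2.5778  0.9719]Traceback (most recent call last):
  File "<stdin>", line 8, in <module>
  File "h.py", line 20, in proj
    return cv2.projectPoints(c.reshape(1,1,3),np.zeros(3),np.zeros(3),f['K'],np.array(f['distortion']))[0].ravel()
                             ~~~~~~~~~^^^^^^^
ValueError: cannot reshape array of size 1 into shape (1,1,3)
```

```bash
sed -i "s/f\['rotation'\]=np.array(f\['rotation'\])/f['rotation']=np.array(f['rotation'])\n    if f['rotation'].ndim==1: f['rotation']=R.from_rotvec(f['rotation']).as_matrix()/" h.py
python3 - <<'E'
from h import *
np.set_printoptions(precision=4,suppress=True)
for n in ['scene','top']:
    f=cam(n);cv2.imwrite(f'pics/{n}0.png',f['image']);print(n,f['eye'],f['rotation'])
    for q in ['holder','wheel_a','bowl','tumbler','screwdriver','bowl_in']:
        for d in find_in(q,n): 
            w=world(f,d['centre']);print(q,round(d['p'],2),w,proj(f,w))
print(observe()['time'])
E
```

```text
scene [1.0801 0.7668 1.0136] [[-0.7813  0.4619 -0.4197]
 [ 0.6241  0.5892 -0.5132]
 [ 0.0103 -0.6629 -0.7486]]
holder 0.67 [0.4841 0.2113 0.0155] [356.0693 226.95  ]
wheel_a 0.81 [0.4646 0.2846 0.0353] [381.2871 235.8892]
wheel_a 0.76 [0.3125 0.2547 0.0254] [413.2555 204.3258]
wheel_a 0.74 [0.3823 0.4409 0.0272] [448.0176 260.6486]
wheel_a 0.6 [0.5036 0.1014 0.031 ] [324.3852 202.2416]
wheel_a 0.59 [0.4857 0.1966 0.03  ] [352.3559 220.4284]
wheel_a 0.53 [0.5261 0.4393 0.026 ] [407.2366 291.511 ]
bowl 0.6 [ 0.5216 -0.216   0.0278] [254.3109 144.9922]
tumbler 0.92 [ 0.7256 -0.0507  0.0663] [223.8095 198.2093]
tumbler 0.21 [0.5039 0.1009 0.0298] [324.1959 202.4624]
screwdriver 0.77 [0.7469 0.1625 0.0224] [263.9932 264.1742]
screwdriver 0.55 [ 0.5209 -0.2128  0.0261] [255.119  145.8656]
bowl_in 0.7 [ 0.5193 -0.212   0.0227] [255.7838 146.6256]
bowl_in 0.22 [0.4891 0.2144 0.0172] [355.4719 228.1656]
top [0.3332 0.0984 0.9011] [[ 0.0188 -0.9774  0.2105]
 [-0.9998 -0.0182  0.0047]
 [-0.0008 -0.2105 -0.9776]]
holder 0.6 [0.4764 0.1918 0.0172] [282.4613 212.8822]
wheel_a 0.78 [0.4579 0.277  0.035 ] [244.3091 218.8694]
wheel_a 0.75 [0.5242 0.4316 0.022 ] [182.8778 190.6898]
wheel_a 0.75 [0.3712 0.4292 0.0225] [177.9707 255.4612]
wheel_a 0.68 [0.4814 0.1899 0.0353] [282.602  209.4929]
wheel_a 0.6 [0.4959 0.0968 0.0307] [323.3138 204.404 ]
wheel_a 0.53 [0.3065 0.2524 0.0229] [252.5594 286.5575]
bowl 0.79 [ 0.5312 -0.2077  0.0089] [449.9863 193.8403]
tumbler 0.68 [ 0.7335 -0.0689  0.063 ] [394.8398 104.7397]
bowl_in 0.79 [ 0.5305 -0.2105  0.0059] [450.7344 194.4203]
0.8
```

View pics/scene0.png

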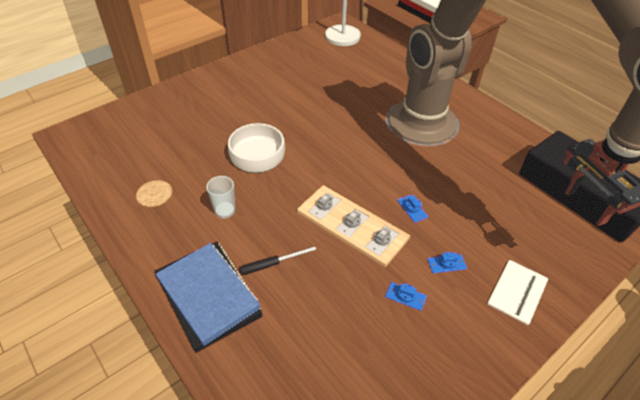

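View pics/top0.png

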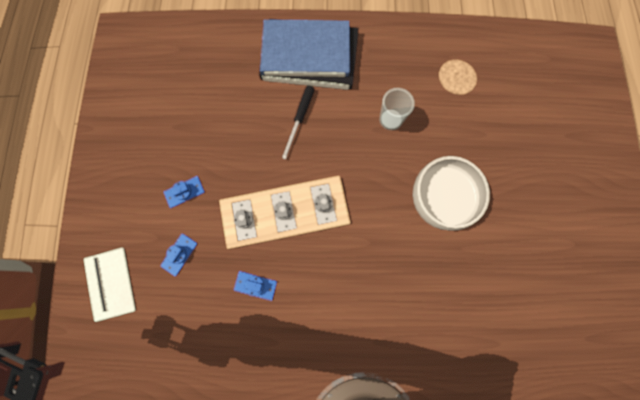

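Grey rollers in the holder at top pixels (244,219), (283,209) and (323,204). Blue look-alikes lie loose at (183,191), (178,255) and (255,287). The bowl is at (451,194). Only the grey ones in the pockets fit the description, so I'm moving over them for a close wrist view.

send_rows:
  steps: [-26,-19.5,0,0,-26,-19.5,0,0,-26,-19.5,0,0,-26,-19.5,0,0,-26,-19.5,0,0,-26,-19.5,0,0,-26,-19.5,0,0,-26,-19.5,0,0]

```text
time: 1.47
ee_pos: [0.329, 0.393, 0.2009]
tcp_rot: [0.433, 3.111, 0.001]
wrist_force: [1.3, -0.1, 0.4]
gripper_width: 0.088
grip_force: 0.0
```

send_rows:
  steps: [-26,-19.5,0,0,-26,-19.5,0,0,-26,-19.5,0,0,-26,-19.5,0,0,-26,-19.5,0,0,-26,-19.5,0,0,-26,-19.5,0,0,-26,-19.5,0,0]

```text
time: 2.13
ee_pos: [0.4866, 0.186, 0.2009]
tcp_rot: [0.433, 3.111, 0.001]
wrist_force: [0.0, -0.0, -0.3]
gripper_width: 0.0878
grip_force: 0.0
```

send_rows:
  steps: [0,0,0,-0.121,0,0,0,-0.121,0,0,0,-0.121,0,0,0,-0.121,0,0,0,0,0,0,0,0]

```text
time: 2.63
ee_pos: [0.4858, 0.1873, 0.2007]
tcp_rot: [-0.319, 3.125, 0.0]
wrist_force: [-1.2, -0.0, 0.3]
gripper_width: 0.0879
grip_force: 0.0
```

```bash
python3 - <<'E'
from h import *
np.set_printoptions(precision=4,suppress=True)
s=observe();print(s['time'],s['ee_pos'],R.from_rotvec(s['tcp_rot']).as_matrix(),s['wrist_force'],s['wrist_torque'])
f=cam('wrist');cv2.imwrite('pics/w1.png',f['image']);print(f['eye'],f['rotation'])
for q in ['wheel_a','pocket_0','holder']:
    for d in find_in(q,'wrist'):
        w=world(f,d['centre']);print(q,round(d['p'],2),w,proj(f,w))
E
```

```text
2.6333 [0.4858 0.1873 0.2007] [[-0.9794 -0.2018  0.0001]
 [-0.2018  0.9794  0.0002]
 [-0.0001  0.0002 -1.    ]] [-1.1928 -0.0476  0.2521] [-0.0108  0.0232 -0.0041]
[0.4044 0.1698 0.3856] [[-0.2007  0.935   0.2925]
 [ 0.9797  0.1913  0.0605]
 [ 0.0006  0.2987 -0.9544]]
wheel_a 0.91 [0.4802 0.1877 0.0317] [319.622  177.0464]
wheel_a 0.89 [0.3773 0.427  0.0272] [563.5964 127.298 ]
wheel_a 0.87 [0.5242 0.4346 0.0286] [520.2856 255.2575]
wheel_a 0.68 [0.3155 0.2486 0.0338] [419.3635  21.1506]
wheel_a 0.67 [0.4581 0.2742 0.0321] [404.4841 173.1816]
wheel_a 0.6 [0.5021 0.0983 0.0329] [232.3376 180.6174]
wheel_a 0.59 [0.7611 0.1508 0.022 ] [249.4188 373.6346]
pocket_0 0.64 [0.4735 0.1834 0.0128] [316.8932 166.7418]
holder 0.86 [0.478  0.1875 0.0199] [319.7468 172.7296]
```

View pics/w1.png

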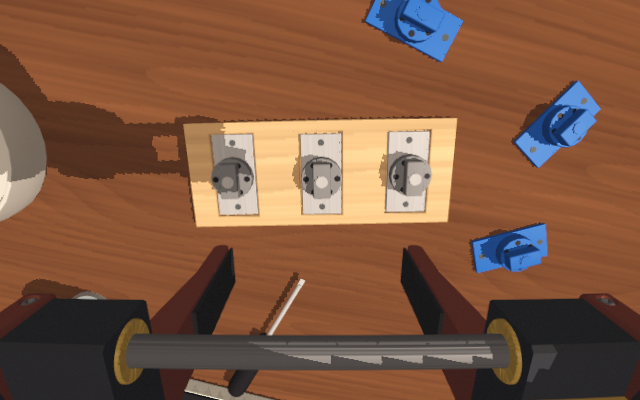

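Wrist view: the three grey rollers sit in the pockets at about (232,180), (321,178) and (409,174). The holder's corners are at about (183,124), (457,118), (447,221) and (197,227), and the blue ones lie outside it. I'll take a crop to confirm.

```bash
python3 - <<'E'
from h import *
np.set_printoptions(precision=4,suppress=True)
im=cv2.imread('pics/w1.png');c=im[125:225,200:450];cv2.imwrite('pics/c1.png',cv2.resize(c,None,fx=3.2,fy=3.2,interpolation=cv2.INTER_CUBIC))
f=cam('wrist')
P=[onz(f,p,0.014) for p in [(183,124),(457,118),(447,221),(197,227)]]
for p in P:print(p)
print(np.mean(P,0))
E
```

```text
[0.4567 0.0347 0.014 ]
[0.3917 0.3182 0.014 ]
[0.5046 0.3436 0.014 ]
[0.5705 0.0614 0.014 ]
[0.4809 0.1895 0.014 ]
```

View pics/c1.png

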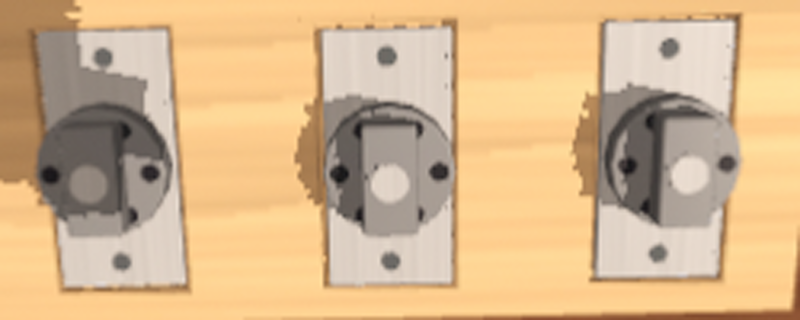

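```bash
python3 - <<'E'
from h import *
np.set_printoptions(precision=4,suppress=True)
f=cam('wrist');g=np.array([.4809,.1895]);th=.227;y=np.array([-np.sin(th),np.cos(th)])
for p,k in zip([(227.5,182.2),(321.9,182.2),(415,179.4)],(-1,0,1)):
    print(onz(f,p,.045),'model',g+y*.095*k)
s=observe();print(s['ee_pos'],R.from_rotvec(s['tcp_rot']).as_matrix())
E
```

```text
[0.5015 0.0963 0.045 ] model [0.5023 0.0969]
[0.4821 0.1906 0.045 ] model [0.4809 0.1895]
[0.4599 0.2828 0.045 ] model [0.4595 0.2821]
[0.4857 0.1875 0.2006] [[-0.9789 -0.2046  0.    ]
 [-0.2046  0.9789  0.    ]
 [-0.      0.     -1.    ]]
```

send_rows:
  steps: [0,36,15,-0.023,0,36,15,0,0,23,0,0,0,0,0,0]

```text
time: 3.27
ee_pos: [0.4621, 0.2857, 0.1696]
tcp_rot: [0.37, -3.118, -0.002]
wrist_force: [-0.4, 0.1, 0.2]
gripper_width: 0.0879
grip_force: 0.0
```

```bash
python3 - <<'E'
from h import *
np.set_printoptions(precision=4,suppress=True)
s=observe();print(s['time'],s['ee_pos'],R.from_rotvec(s['tcp_rot']).as_matrix()[:,1])
f=cam('wrist');im=f['image'];cv2.imwrite('pics/w2.png',im)
np.savez('pics/w2.npz',eye=f['eye'],rotation=f['rotation'],K=f['K'],distortion=f['distortion'])
g=np.array([.4809,.1895]);th=.227;y=np.array([-np.sin(th),np.cos(th)])
p=proj(f,[*(g+y*.095),.045]);print(p)
x0,y0=[int(v) for v in p];x0=max(0,x0-150);y0=max(0,y0-80);print(x0,y0)
cv2.imwrite('pics/c2.png',cv2.resize(im[y0:y0+190,x0:x0+265],None,fx=3,fy=3,interpolation=cv2.INTER_CUBIC))
E
```

```text
3.2667 [0.4621 0.2857 0.1696] [-0.2342  0.9722  0.0018]
[314.9356 189.7393]
164 109
```

View pics/c2.png

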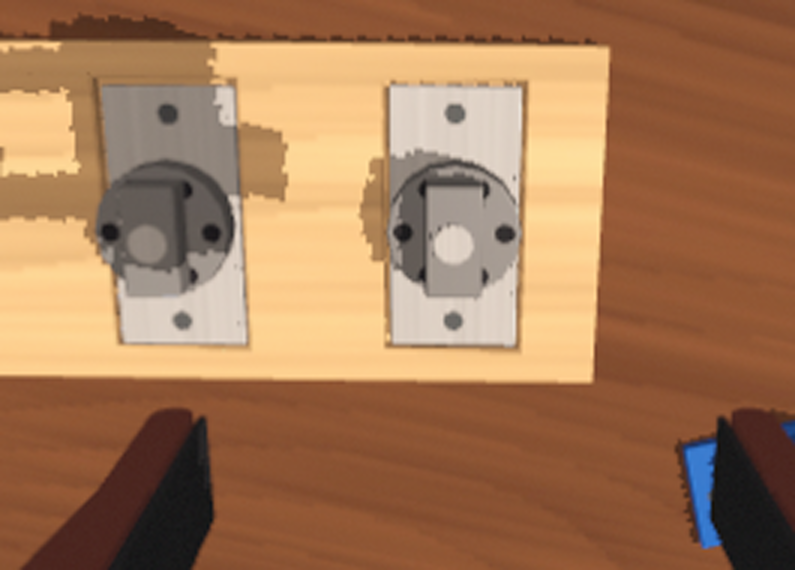

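Crop: grey roller 2 with its hub disc at full-image (315,191), roller 1 at (213,190), and blue outside the holder. Next I'll triangulate.

```bash
python3 - <<'E'
from h import *
np.set_printoptions(precision=4,suppress=True)
f=cam('wrist')
for p in [(315,190.7),(213,190)]: print(onz(f,p,.045))
a=np.array([0.4044,0.1698,0.3856])
def tri(pt,px):
    d1=pt-a;d1/=np.linalg.norm(d1);d2=ray(f,px);A=np.c_[d1,-d2];t=np.linalg.lstsq(A,f['eye']-a,rcond=None)[0];return a+t[0]*d1,f['eye']+t[1]*d2
print(tri(np.array([.4599,.2828,.045]),(315,190.7)),tri(np.array([.4821,.1906,.045]),(213,190)))
s=observe();M=R.from_rotvec(s['tcp_rot']).as_matrix();print(s['time'],s['ee_pos'],M)
# corners of hub yaw: holder right edge and plate edges
for p in [(609,46),(594,382),(387,84),(388,346),(525,84),(518,348)]: print(onz(f,(164+p[0]/3,109+p[1]/3),.014))
print(M.T@(np.array([.4597,.2828,.060])-s['ee_pos']))
E
```

```text
[0.462  0.2794 0.045 ]
[0.4833 0.1864 0.045 ]
(array([0.4577, 0.2784, 0.0583]), array([0.4585, 0.2787, 0.0585])) (array([0.479 , 0.1898, 0.0586]), array([0.4789, 0.1897, 0.0585]))
3.3667 [0.4645 0.2807 0.1704] [[-0.9733 -0.2297 -0.0003]
 [-0.2297  0.9733 -0.0005]
 [ 0.0004 -0.0004 -1.    ]]
[0.3934 0.3149 0.014 ]
[0.5073 0.3415 0.014 ]
[0.422  0.2476 0.014 ]
[0.5109 0.2672 0.014 ]
[0.4115 0.2915 0.014 ]
[0.5011 0.3119 0.014 ]
[0.0041 0.0031 0.1104]
```

```bash
python3 - <<'E'
from h import *
np.set_printoptions(precision=4,suppress=True)
f=dict(np.load('pics/w2.npz'))
a=np.array([0.4044,0.1698,0.3856])
def tri(pt,px):
    d1=pt-a;d1/=np.linalg.norm(d1);d2=ray(f,px);A=np.c_[d1,-d2];t=np.linalg.lstsq(A,f['eye']-a,rcond=None)[0];return a+t[0]*d1,f['eye']+t[1]*d2
for p in [(315,190.7),(213,190)]: print(onz(f,p,.045))
print(tri(np.array([.4599,.2828,.045]),(315,190.7)),tri(np.array([.4821,.1906,.045]),(213,190)))
for p in [(609,46),(594,382),(387,84),(388,346),(525,84),(518,348)]: print(onz(f,(164+p[0]/3,109+p[1]/3),.014))
s=observe();M=R.from_rotvec(s['tcp_rot']).as_matrix();print(s['time'],s['ee_pos'],M.T@(np.array([.4597,.2828,.060])-s['ee_pos']))
E
```

```text
[0.4604 0.2823 0.045 ]
[0.4818 0.1896 0.045 ]
(array([0.4596, 0.2821, 0.0471]), array([0.4599, 0.2822, 0.0471])) (array([0.4814, 0.1904, 0.0479]), array([0.4809, 0.1903, 0.0478]))
[0.3919 0.3177 0.014 ]
[0.5056 0.3445 0.014 ]
[0.4205 0.2506 0.014 ]
[0.5092 0.2703 0.014 ]
[0.41   0.2944 0.014 ]
[0.4993 0.3149 0.014 ]
3.3667 [0.4645 0.2807 0.1704] [0.0041 0.0031 0.1104]
```

send_rows:
  steps: [4,1,30,0,0,1,30,0,0,0.5,30,0,0,0,16,0,0,0,4,0,0,0,0,0,0,0,0,0,0,0,0,0]
  jaw: 34
  squeeze: 3

```text
time: 4.03
ee_pos: [0.4616, 0.2817, 0.0622]
tcp_rot: [-0.359, 3.119, 0.002]
wrist_force: [0.4, 0.9, 0.0]
gripper_width: 0.0384
grip_force: 0.0
```

```bash
cat > st.py <<'E'
from h import *
import sys
np.set_printoptions(precision=4,suppress=True)
s=observe();M=R.from_rotvec(s['tcp_rot']).as_matrix()
print(s['time'],s['ee_pos'],'yaw',np.arctan2(-M[0,1],M[1,1]),'F tool',M.T@s['wrist_force'],'T tool',M.T@s['wrist_torque'],s['gripper_width'],s['grip_force'])
if len(sys.argv)>1: print('to go',1000*M.T@(np.array([float(v) for v in sys.argv[1:4]])-s['ee_pos']))
E
python3 st.py .460 .2823 .034
```

```text
4.0333 [0.4616 0.2817 0.0622] yaw 0.22922793569288918 F tool [-0.5569  0.8132 -0.0253] T tool [-0.0302  0.0262 -0.0201] 0.03835011060850529 0.0
to go [ 1.5185  0.9068 28.2019]
```

send_rows:
  steps: [1.5,0.9,8,0,0,0,8,0,0,0,6,0,0,0,3,0,0,0,2,0,0,0,1,0,0,0,0,0,0,0,0,0]
  jaw: 26

```text
time: 4.7
ee_pos: [0.4588, 0.2822, 0.0327]
tcp_rot: [-0.361, 3.121, 0.0]
wrist_force: [-0.7, -0.7, 1.1]
gripper_width: 0.026
grip_force: 0.0
```

```bash
python3 st.py .460 .2823 .034
```

```text
4.7 [0.4588 0.2822 0.0327] yaw 0.2301633598087111 F tool [ 0.8737 -0.5619 -1.0509] T tool [-0.0244  0.0249  0.0813] 0.025950695715034482 0.0
to go [-1.1684 -0.1375 -1.3176]
```

send_rows:
  steps: [0,0,-1,0,0,0,0,0,0,0,0,0]
  jaw: 22

```text
time: 4.95
ee_pos: [0.4589, 0.2823, 0.0339]
tcp_rot: [-0.361, 3.12, 0.001]
wrist_force: [-0.1, -0.1, 0.2]
gripper_width: 0.0221
grip_force: 0.0
```

send_rows:
  steps: [0,0,0,0,0,0,0,0,0,0,0,0]
  jaw: 20.5

```text
time: 5.2
ee_pos: [0.4587, 0.2822, 0.0337]
tcp_rot: [-0.361, 3.121, 0.0]
wrist_force: [0.7, 0.0, 0.9]
gripper_width: 0.0207
grip_force: 0.0
```

```bash
python3 st.py .460 .2823 .034
```

```text
5.2 [0.4587 0.2822 0.0337] yaw 0.2302569303747166 F tool [-0.6606 -0.1399 -0.8972] T tool [-0.0526  0.0141 -0.0008] 0.020650167306161985 0.0
to go [-1.2589 -0.1809 -0.2878]
```

send_rows:
  steps: [-1.2,0,0,0,0,0,0,0,0,0,0,0]
  jaw: 19.5

```text
time: 5.45
ee_pos: [0.46, 0.2824, 0.0336]
tcp_rot: [-0.361, 3.121, 0.0]
wrist_force: [-0.1, 0.3, 0.2]
gripper_width: 0.0194
grip_force: 0.0
```

send_rows:
  steps: [0,0,0,0,0,0,0,0,0,0,0,0]
  jaw: 18.7

```text
time: 5.7
ee_pos: [0.4599, 0.2824, 0.0336]
tcp_rot: [0.361, -3.121, 0.0]
wrist_force: [0.3, 0.1, -0.7]
gripper_width: 0.0186
grip_force: 0.0
```

```bash
python3 st.py .460 .2823 .034
```

```text
5.7 [0.4599 0.2824 0.0336] yaw 0.2301931711881071 F tool [-0.2576  0.0023  0.6899] T tool [-0.0225  0.0187 -0.0217] 0.018625104278670857 0.0
to go [-0.1247 -0.112  -0.3778]
```

send_rows:
  steps: [0,0,0,0,0,0,0,0,0,0,0,0]
  jaw: 17.5

```text
time: 5.95
ee_pos: [0.4599, 0.2824, 0.0337]
tcp_rot: [-0.361, 3.121, 0.0]
wrist_force: [-0.7, -0.6, 0.2]
gripper_width: 0.0176
grip_force: 0.0
```

```bash
python3 st.py .460 .2823 .034
```

```text
5.95 [0.4599 0.2824 0.0337] yaw 0.23021586908672928 F tool [ 0.7997 -0.4566 -0.2473] T tool [-0.0831  0.0323  0.0391] 0.017575083903067855 0.0
to go [-0.0716 -0.1613 -0.3497]
```

send_rows:
  steps: [0,0,0,0,0,0,0,0,0,0,0,0]
  jaw: 16

```text
time: 6.2
ee_pos: [0.4599, 0.2824, 0.0337]
tcp_rot: [-0.361, 3.121, 0.0]
wrist_force: [-0.5, 0.2, -0.3]
gripper_width: 0.016
grip_force: 0.0
```

```bash
python3 st.py .460 .2823 .034
```

```text
6.2 [0.4599 0.2824 0.0337] yaw 0.23019752299450885 F tool [0.4554 0.3234 0.3443] T tool [-0.073  -0.0002 -0.037 ] 0.01599713114097193 0.0
to go [-0.0853 -0.1308 -0.3398]
```

```bash
python3 - <<'E'
from h import *
f=cam('wrist');im=f['image'];p=proj(f,[.46,.2823,.045]);q=proj(f,observe()['ee_pos']);print(p,q)
x0,y0=200,150
cv2.imwrite('pics/c3.png',cv2.resize(im[y0:y0+190,x0:x0+260],None,fx=3,fy=3,interpolation=cv2.INTER_CUBIC))
E
```

```text
[318.68742537 256.75890228] [318.88572273 248.18952   ]
```

View pics/c3.png

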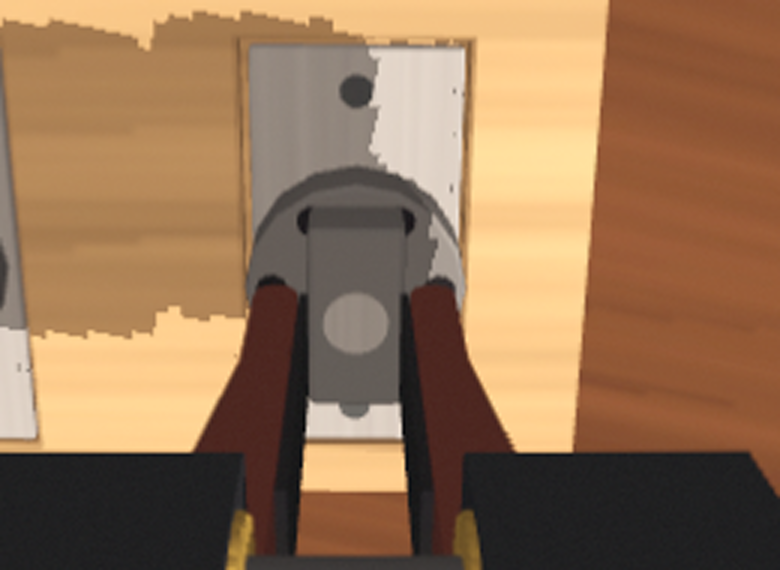

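The crop shows the fingers straddling the hub, which is centred between the pads (disc at full-image (318,258)). A small gap is left, so I keep closing gently.

send_rows:
  steps: [0,0,0,0,0,0,0,0,0,0,0,0]
  jaw: 15

```text
time: 6.5
ee_pos: [0.4599, 0.2824, 0.0336]
tcp_rot: [0.361, -3.121, -0.0]
wrist_force: [0.1, 0.2, 0.7]
gripper_width: 0.0152
grip_force: 0.0
```

send_rows:
  steps: [0,0,0,0,0,0,0,0,0,0,0,0]
  jaw: 14

```text
time: 6.75
ee_pos: [0.4599, 0.2824, 0.0336]
tcp_rot: [0.361, -3.121, -0.0]
wrist_force: [-0.6, -0.3, -0.6]
gripper_width: 0.014
grip_force: 0.0
```

```bash
python3 st.py .460 .2823 .034
```

```text
6.75 [0.4599 0.2824 0.0336] yaw 0.23021534307144298 F tool [ 0.7067 -0.1772  0.5969] T tool [-0.0268 -0.0217  0.0091] 0.014016655623937635 0.0
to go [-0.0946 -0.1281 -0.3639]
```

send_rows:
  steps: [0,0,0,0,0,0,0,0]
  jaw: 13

```text
time: 6.92
ee_pos: [0.4599, 0.2824, 0.0336]
tcp_rot: [-0.361, 3.121, 0.0]
wrist_force: [-0.6, 0.2, 0.5]
gripper_width: 0.013
grip_force: 0.0
```

send_rows:
  steps: [0,0,0,0,0,0,0,0]
  jaw: 12

```text
time: 7.08
ee_pos: [0.4599, 0.2824, 0.0336]
tcp_rot: [0.361, -3.121, 0.0]
wrist_force: [-0.6, 0.0, 0.2]
gripper_width: 0.0118
grip_force: 0.0
```

```bash
python3 st.py .460 .2823 .034;python3 - <<'E'
from h import *
f=cam('wrist');im=f['image']
x0,y0=200,150
cv2.imwrite('pics/c4.png',cv2.resize(im[y0:y0+190,x0:x0+260],None,fx=3,fy=3,interpolation=cv2.INTER_CUBIC))
E
```

```text
7.0833 [0.4599 0.2824 0.0336] yaw 0.23022557726981857 F tool [ 0.5423  0.1494 -0.1868] T tool [-0.0621  0.0185  0.0504] 0.011796192130054606 0.0
to go [-0.1045 -0.1223 -0.3722]
```

View pics/c4.png

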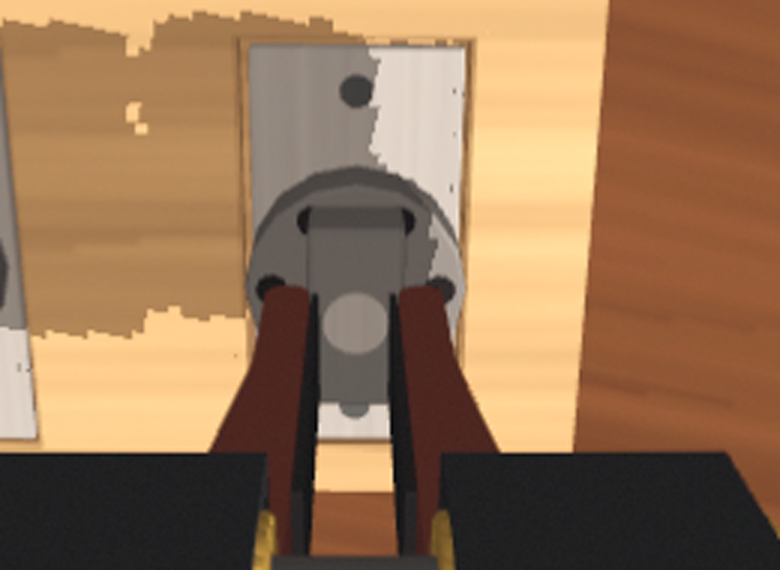

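The fingertips seem to lie over the hub, not beside it. I'll check how high the tips really stand.

```bash
python3 - <<'E'
from h import *
np.set_printoptions(precision=1,suppress=True)
f=cam('wrist');s=observe();M=R.from_rotvec(s['tcp_rot']).as_matrix();e=np.array(s['ee_pos'])
for z in (0,-5,-10,-15,-20):
    for x in (10,-10):
        a=[(proj(f,e+M@(np.array([x,y,z])/1000))-[200,150])*3 for y in (-6,6)]
        print(z,x,*a)
h=[(proj(f,[*(np.array([.46,.2823])+np.array([[np.cos(.227),-np.sin(.227)],[np.sin(.227),np.cos(.227)]])@np.array(c)/1000),z])-[200,150])*3 for z in (.031,.045) for c in ((-18,-9),(-18,9),(18,-9),(18,9))]
print(np.array(h))
E
```

```text
0 10 [325.4 246.9] [387.7 246.8]
0 -10 [326.3 340.7] [386.7 340.6]
-5 10 [324.7 256.7] [388.6 256.6]
-5 -10 [325.7 352.4] [387.6 352.4]
-10 10 [324. 267.] [389.5 266.9]
-10 -10 [325.1 364.7] [388.4 364.7]
-15 10 [323.3 277.8] [390.4 277.8]
-15 -10 [324.4 377.7] [389.3 377.6]
-20 10 [322.5 289.3] [391.5 289.2]
-20 -10 [323.7 391.2] [390.3 391.1]
[[309.3 203.4]
 [402.7 203.6]
 [311.2 370.6]
 [399.7 370.7]
 [306.2 229. ]
 [406.3 229.2]
 [308.4 406. ]
 [402.9 406.1]]
```

send_rows:
  steps: [0,0,0,0,0,0,0,0,0,0,0,0,0,0,0,0]
  jaw: 26

```text
time: 7.52
ee_pos: [0.4599, 0.2824, 0.0337]
tcp_rot: [-0.361, 3.121, 0.0]
wrist_force: [-0.8, -0.0, 0.0]
gripper_width: 0.0258
grip_force: 0.0
```

send_rows:
  steps: [0,0,2,0,0,0,2,0,0,0,2,0,0,0,2,0,0,0,0,0,0,0,0,0]
  jaw: 26

```text
time: 8.02
ee_pos: [0.4597, 0.2823, 0.0254]
tcp_rot: [0.361, -3.12, 0.0]
wrist_force: [0.5, 0.0, 0.1]
gripper_width: 0.0261
grip_force: 0.0
```

send_rows:
  steps: [0,0,0,0,0,0,0,0,0,0,0,0]
  jaw: 20

```text
time: 8.27
ee_pos: [0.46, 0.2825, 0.0257]
tcp_rot: [-0.361, 3.121, 0.0]
wrist_force: [0.3, 0.1, -0.5]
gripper_width: 0.0198
grip_force: 0.0
```

send_rows:
  steps: [0,0,0,0,0,0,0,0,0,0,0,0]
  jaw: 18.5

```text
time: 8.52
ee_pos: [0.4599, 0.2824, 0.0257]
tcp_rot: [-0.361, 3.121, 0.0]
wrist_force: [-0.4, -0.5, 0.4]
gripper_width: 0.0187
grip_force: 0.0
```

send_rows:
  steps: [0,0,0,0,0,0,0,0]
  jaw: 17.5

```text
time: 8.68
ee_pos: [0.4599, 0.2824, 0.0257]
tcp_rot: [-0.361, 3.121, 0.0]
wrist_force: [-1.1, -0.0, -0.5]
gripper_width: 0.0174
grip_force: 0.0
```

send_rows:
  steps: [0,0,0,0,0,0,0,0]
  jaw: 16

```text
time: 8.85
ee_pos: [0.4599, 0.2824, 0.0257]
tcp_rot: [-0.361, 3.121, 0.0]
wrist_force: [-0.4, -0.8, 0.6]
gripper_width: 0.0161
grip_force: 0.0
```

send_rows:
  steps: [0,0,0,0,0,0,0,0,0,0,0,0]
  jaw: 26

```text
time: 9.1
ee_pos: [0.4599, 0.2824, 0.0256]
tcp_rot: [0.361, -3.121, -0.0]
wrist_force: [-0.1, 0.5, 1.0]
gripper_width: 0.0256
grip_force: 0.0
```

send_rows:
  steps: [0,0,2,0,0,0,2,0,0,0,2,0,0,0,0,0,0,0,0,0]
  jaw: 26

```text
time: 9.52
ee_pos: [0.4597, 0.2823, 0.0194]
tcp_rot: [0.361, -3.12, 0.0]
wrist_force: [-0.1, 0.1, 0.6]
gripper_width: 0.0262
grip_force: 0.0
```

send_rows:
  steps: [0,0,0,0,0,0,0,0,0,0,0,0]
  jaw: 20

```text
time: 9.77
ee_pos: [0.4599, 0.2824, 0.0197]
tcp_rot: [-0.361, 3.121, 0.0]
wrist_force: [0.0, -0.7, 0.4]
gripper_width: 0.0202
grip_force: 0.0
```

send_rows:
  steps: [0,0,0,0,0,0,0,0,0,0,0,0]
  jaw: 18.5

```text
time: 10.02
ee_pos: [0.4599, 0.2825, 0.0197]
tcp_rot: [-0.361, 3.121, 0.0]
wrist_force: [0.4, 0.4, 0.1]
gripper_width: 0.0186
grip_force: 0.2
```

send_rows:
  steps: [0,0,0,0,0,0,0,0]
  jaw: 17.5

```text
time: 10.18
ee_pos: [0.4599, 0.2826, 0.0197]
tcp_rot: [-0.361, 3.121, 0.0]
wrist_force: [0.2, 1.5, 1.0]
gripper_width: 0.0176
grip_force: 3.0
```

send_rows:
  steps: [0,0,0,0,0,0,0,0]
  jaw: 16

```text
time: 10.35
ee_pos: [0.4599, 0.2826, 0.0197]
tcp_rot: [-0.361, 3.121, 0.0]
wrist_force: [-0.2, 1.2, 0.9]
gripper_width: 0.0182
grip_force: 3.0
```

send_rows:
  steps: [0,0,0,0,0,0,0,0,0,0,0,0]
  jaw: 15
  squeeze: 12

```text
time: 10.6
ee_pos: [0.4599, 0.2826, 0.0197]
tcp_rot: [-0.361, 3.121, 0.0]
wrist_force: [-0.3, 0.6, 1.0]
gripper_width: 0.018
grip_force: 12.0
```

```bash
python3 st.py .460 .2823 .020; python3 -c "
from h import *;print(observe()['qpos'])"
```

```text
10.6 [0.4599 0.2826 0.0197] yaw 0.23032843105336243 F tool [ 0.187   0.6819 -1.0118] T tool [-0.3861 -0.0051 -0.0153] 0.017983204294691402 11.996516436338425
to go [-0.0095 -0.3183 -0.2978]
[-0.71569117  0.49635579  0.09693427  1.97349492 -0.07408375  0.6747819
  1.22860745]
```

send_rows:
  steps: [0,0,0,0.04,0,0,0,0.06,0,0,0,0.06,0,0,0,0.06]

```text
time: 10.93
ee_pos: [0.4599, 0.2826, 0.0197]
tcp_rot: [-0.012, 3.141, 0.001]
wrist_force: [-0.8, 1.7, 1.5]
gripper_width: 0.0178
grip_force: 12.0
```

```bash
python3 st.py .460 .2823 .020
```

```text
10.9333 [0.4599 0.2826 0.0197] yaw 0.007399243484686652 F tool [ 0.7709  1.7031 -1.4684] T tool [-0.3769  0.0337 -0.0897] 0.017800763050894047 11.995459198951721
to go [-0.0586 -0.3424 -0.2729]
```

send_rows:
  steps: [0,0,0,0,0,0,0,0,0,0,0,0]

```text
time: 11.18
ee_pos: [0.4599, 0.2826, 0.0197]
tcp_rot: [-0.019, 3.141, 0.0]
wrist_force: [-0.7, 1.9, 1.0]
gripper_width: 0.0179
grip_force: 12.0
```

```bash
for i in 1 2; do python3 st.py .460 .2823 .020;done
```

```text
11.1833 [0.4599 0.2826 0.0197] yaw 0.012284397498635228 F tool [ 0.7174  1.872  -0.9526] T tool [-0.46    0.0592  0.0083] 0.017890043200602994 11.996910274028778
to go [-0.07   -0.2905 -0.2905]
11.1833 [0.4599 0.2826 0.0197] yaw 0.012284397498635228 F tool [ 0.7174  1.872  -0.9526] T tool [-0.46    0.0592  0.0083] 0.017890043200602994 11.996910274028778
to go [-0.07   -0.2905 -0.2905]
```

send_rows:
  steps: [0,0,0,0.06,0,0,0,0.1,0,0,0,0.1,0,0,0,0.1,0,0,0,0.1]

```text
time: 11.6
ee_pos: [0.4601, 0.2825, 0.0197]
tcp_rot: [0.706, 3.061, 0.001]
wrist_force: [0.1, 1.4, 0.1]
gripper_width: 0.0177
grip_force: 12.0
```

```bash
python3 st.py .460 .2823 .020
```

```text
11.6 [0.4601 0.2825 0.0197] yaw -0.4533076992842271 F tool [ 0.49    1.3088 -0.1461] T tool [-0.2921  0.1266  0.0172] 0.017702425274195493 11.993743926286697
to go [ 0.0076 -0.1859 -0.2802]
```

send_rows:
  steps: [0,0,0,0.1,0,0,0,0.1,0,0,0,0.1,0,0,0,0.04,0,0,0,0,0,0,0,0,0,0,0,0]

```text
time: 12.18
ee_pos: [0.4601, 0.2825, 0.0197]
tcp_rot: [1.205, 2.901, 0.001]
wrist_force: [1.3, 1.5, 0.3]
gripper_width: 0.0176
grip_force: 12.0
```

```bash
python3 st.py .460 .2823 .020
```

```text
12.1833 [0.4601 0.2825 0.0197] yaw -0.7875783741926062 F tool [ 0.1434  1.9318 -0.2811] T tool [-0.3495  0.0829 -0.0083] 0.017588363889053087 11.99663981795311
to go [-0.008  -0.2087 -0.29  ]
```

send_rows:
  steps: [0,0,0,0,0,0,0,0]
  jaw: 20
  squeeze: 3

```text
time: 12.35
ee_pos: [0.4596, 0.2818, 0.0194]
tcp_rot: [-1.207, -2.9, 0.001]
wrist_force: [-0.8, -0.8, 0.0]
gripper_width: 0.0197
grip_force: 0.0
```

send_rows:
  steps: [0,0,0,0,0,0,-5,0,0,0,-10,0,0,0,-10,0,0,0,0,-0.12,0,0,0,-0.12,0,0,0,-0.12,0,0,0,-0.12]
  jaw: 26

```text
time: 13.02
ee_pos: [0.4604, 0.2827, 0.046]
tcp_rot: [0.475, 3.104, 0.001]
wrist_force: [-0.5, -0.3, -0.7]
gripper_width: 0.0259
grip_force: 0.0
```

send_rows:
  steps: [0,0,0,-0.12,0,0,0,-0.12,0,0,0,-0.12,0,0,0,-0.12,0,0,0,-0.055,0,-30,0,0,0,-35,0,0,0,-29.8,0,0]

```text
time: 13.68
ee_pos: [0.4818, 0.1886, 0.0458]
tcp_rot: [-0.354, 3.12, -0.0]
wrist_force: [0.6, -0.1, 0.3]
gripper_width: 0.0264
grip_force: 0.0
```

send_rows:
  steps: [0,0,0,0,0,0,0,0,0,0,0,0]

```text
time: 13.93
ee_pos: [0.4814, 0.1907, 0.0455]
tcp_rot: [-0.353, 3.121, 0.001]
wrist_force: [-0.3, 1.3, 0.8]
gripper_width: 0.0258
grip_force: 0.0
```

```bash
python3 st.py .4817 .190 .020;python3 - <<'E'
from h import *
f=cam('wrist');im=f['image'];print(proj(f,[.4817,.190,.045]),observe()['ee_pos'])
np.savez('pics/w3.npz',eye=f['eye'],rotation=f['rotation'],K=f['K'],distortion=f['distortion'])
x0,y0=200,150
cv2.imwrite('pics/c5.png',cv2.resize(im[100:300,170:470],None,fx=2.6,fy=2.6,interpolation=cv2.INTER_CUBIC))
E
```

```text
13.9333 [0.4814 0.1907 0.0455] yaw 0.2251003898856629 F tool [-0.0368  1.3326 -0.7941] T tool [-0.0529  0.051  -0.0267] 0.02583236025195396 0.0
to go [-0.055  -0.8035 25.5271]
[317.50444121 247.94543668] [0.48115695 0.19134367 0.0453033 ]
```

View pics/c5.png

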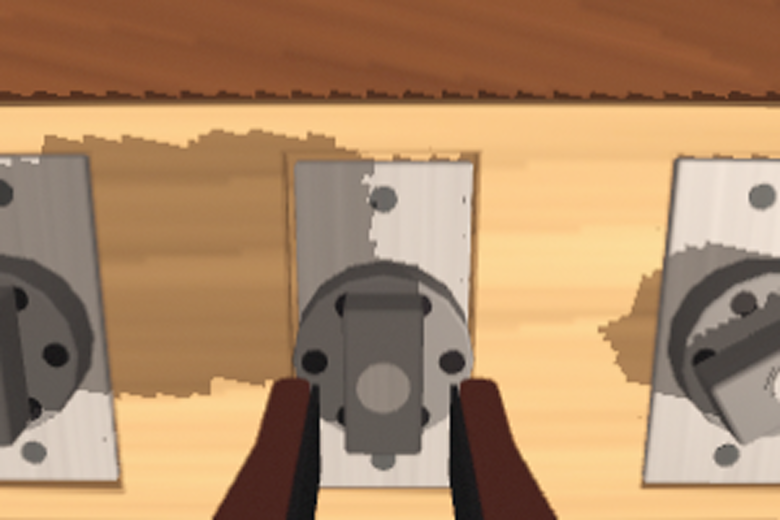

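Crop: wheel 2 at the right stands clearly turned. Hub 1, with its disc at full-image (317,249), is nearly centred between the open fingers.

send_rows:
  steps: [-0.6,-1,8,0,0,0,8,0,0,0,6,0,0,0,3,0,0,0,2,0,0,0,1,0,0,0,0,0,0,0,0,0]
  jaw: 24

```text
time: 14.65
ee_pos: [0.482, 0.1892, 0.0167]
tcp_rot: [-0.353, 3.122, 0.0]
wrist_force: [-0.2, 1.2, -0.2]
gripper_width: 0.0239
grip_force: 0.0
```

```bash
python3 st.py .4820 .1903 .017
```

```text
14.65 [0.482  0.1892 0.0167] yaw 0.22518060655462294 F tool [-0.1018  1.2311  0.2351] T tool [-0.0733  0.0123 -0.017 ] 0.02393198719821707 0.0
to go [-0.2732  1.0556 -0.306 ]
```

send_rows:
  steps: [0,0.8,0,0,0,0,0,0,0,0,0,0]
  jaw: 20.5

```text
time: 14.9
ee_pos: [0.4819, 0.1901, 0.0169]
tcp_rot: [-0.353, 3.121, 0.0]
wrist_force: [1.0, -0.2, -1.2]
gripper_width: 0.021
grip_force: 0.0
```

send_rows:
  steps: [0,0,0,0,0,0,0,0,0,0,0,0]
  jaw: 19.3

```text
time: 15.15
ee_pos: [0.4817, 0.1899, 0.0167]
tcp_rot: [-0.353, 3.122, 0.0]
wrist_force: [-0.4, 0.3, -0.1]
gripper_width: 0.0193
grip_force: 0.0
```

send_rows:
  steps: [0,0,0,0,0,0,0,0]
  jaw: 18.6

```text
time: 15.32
ee_pos: [0.4817, 0.1901, 0.0167]
tcp_rot: [-0.353, 3.122, 0.0]
wrist_force: [-0.8, 0.6, 0.8]
gripper_width: 0.0185
grip_force: 0.3
```

```bash
python3 st.py .4820 .1903 .017
```

```text
15.3167 [0.4817 0.1901 0.0167] yaw 0.22530239108604844 F tool [ 0.5985  0.754  -0.8493] T tool [-0.1835  0.0282 -0.0019] 0.018487014584787003 0.32991785556077957
to go [-0.3493  0.0886 -0.2998]
```

send_rows:
  steps: [0,0.2,0,0,0,0,0,0]
  jaw: 17.5

```text
time: 15.48
ee_pos: [0.4817, 0.1903, 0.0167]
tcp_rot: [-0.353, 3.122, 0.0]
wrist_force: [-1.1, 1.5, 0.7]
gripper_width: 0.0181
grip_force: 3.0
```

send_rows:
  steps: [0,0,0,0,0,0,0,0]
  jaw: 15
  squeeze: 12

```text
time: 15.65
ee_pos: [0.4816, 0.1903, 0.0167]
tcp_rot: [-0.353, 3.122, 0.0]
wrist_force: [-0.1, 1.0, 1.6]
gripper_width: 0.0179
grip_force: 12.0
```

```bash
python3 st.py .4820 .1903 .017
```

```text
15.65 [0.4816 0.1903 0.0167] yaw 0.22533929167998965 F tool [-0.1689  1.0068 -1.5556] T tool [-0.2667  0.0313 -0.0018] 0.017943545287638762 12.000050246715546
to go [-0.346  -0.0772 -0.3056]
```

send_rows:
  steps: [0,0,0,0.03,0,0,0,0.05,0,0,0,0.05,0,0,0,0.05]

```text
time: 15.98
ee_pos: [0.4816, 0.19, 0.0167]
tcp_rot: [0.065, -3.141, 0.0]
wrist_force: [-0.4, 0.8, 1.2]
gripper_width: 0.0177
grip_force: 12.1
```

```bash
python3 st.py .4820 .1903 .017
```

```text
15.9833 [0.4816 0.19   0.0167] yaw 0.04164855087379849 F tool [ 0.3544  0.8057 -1.1995] T tool [-0.0376  0.1592 -0.2558] 0.017678203527950218 12.087157666683197
to go [-0.4327  0.3258 -0.323 ]
```

send_rows:
  steps: [0,0,0,0,0,0,0,0]

```text
time: 16.15
ee_pos: [0.4816, 0.19, 0.0167]
tcp_rot: [0.072, -3.141, 0.001]
wrist_force: [-1.8, -0.9, 2.9]
gripper_width: 0.018
grip_force: 12.0
```

```bash
python3 st.py .4820 .1903 .017
```

```text
16.15 [0.4816 0.19   0.0167] yaw 0.04596832608720385 F tool [ 1.8873 -0.8384 -2.9364] T tool [ 0.1096  0.1903 -0.1127] 0.01798012639850008 12.008699029684067
to go [-0.4579  0.3116 -0.3254]
```

Motion torque is 0.256 N m, and 0.11 stays in the grip when stopped, so roller 1 is the stiff one. I'll firm the grip a little and turn it on.

send_rows:
  steps: [0,0,0,0,0,0,0,0.05,0,0,0,0.08,0,0,0,0.08,0,0,0,0.08,0,0,0,0.08,0,0,0,0.08]
  squeeze: 20

```text
time: 16.73
ee_pos: [0.4816, 0.1902, 0.0167]
tcp_rot: [-0.636, -3.077, -0.0]
wrist_force: [-0.1, -0.6, 2.3]
gripper_width: 0.0174
grip_force: 20.1
```

```bash
python3 st.py .4820 .1903 .017
```

```text
16.7333 [0.4816 0.1902 0.0167] yaw -0.407508612389422 F tool [-0.1102 -0.5809 -2.3196] T tool [-0.0219  0.1941 -0.2489] 0.017432908950861574 20.06752520799637
to go [-0.3343  0.2347 -0.3218]
```

send_rows:
  steps: [0,0,0,0.08,0,0,0,0.08,0,0,0,0.08,0,0,0,0.08,0,0,0,0.07,0,0,0,0,0,0,0,0]

```text
time: 17.32
ee_pos: [0.4818, 0.1904, 0.0167]
tcp_rot: [1.212, 2.898, 0.0]
wrist_force: [-0.0, 0.4, 2.2]
gripper_width: 0.0179
grip_force: 20.0
```

```bash
python3 st.py .4820 .1903 .017
```

```text
17.3167 [0.4818 0.1904 0.0167] yaw -0.7921216317943424 F tool [ 0.2911  0.2425 -2.1758] T tool [-0.0818  0.1525  0.0756] 0.017920452754128232 20.000592470169067
to go [-0.212   0.1006 -0.3113]
```

send_rows:
  steps: [0,0,0,0,0,0,0,0,0,0,0,0]
  jaw: 20
  squeeze: 3

```text
time: 17.57
ee_pos: [0.4816, 0.1899, 0.0165]
tcp_rot: [-1.215, -2.897, 0.0]
wrist_force: [0.1, 0.2, -0.4]
gripper_width: 0.0202
grip_force: 0.0
```

send_rows:
  steps: [0,0,0,0,0,0,-5,0,0,0,-10,0,0,0,-13,0,0,0,0,-0.12,0,0,0,-0.12,0,0,0,-0.12,0,0,0,-0.12]
  jaw: 26

```text
time: 18.23
ee_pos: [0.482, 0.1903, 0.0457]
tcp_rot: [0.483, 3.103, 0.001]
wrist_force: [-0.4, -0.4, -0.4]
gripper_width: 0.0258
grip_force: 0.0
```

send_rows:
  steps: [0,0,0,-0.12,0,0,0,-0.12,0,0,0,-0.12,0,0,0,-0.12,0,0,0,-0.059,0.4,-30,0,0,0.5,-35,0,0,0.5,-30.5,0,0]

```text
time: 18.9
ee_pos: [0.5021, 0.0953, 0.0456]
tcp_rot: [-0.353, 3.121, -0.001]
wrist_force: [0.6, 0.1, -0.1]
gripper_width: 0.0258
grip_force: 0.0
```

send_rows:
  steps: [0,0,0,0,0,0,0,0,0,0,0,0,0,0,0,0,0,0,0,0]

```text
time: 19.32
ee_pos: [0.5013, 0.0982, 0.0448]
tcp_rot: [-0.355, 3.121, 0.001]
wrist_force: [0.0, 0.5, -0.8]
gripper_width: 0.026
grip_force: 0.0
```

```bash
python3 st.py .502 .0967 .017;python3 - <<'E'
from h import *
f=cam('wrist');im=f['image'];print(proj(f,[.502,.0967,.045]))
np.savez('pics/w4.npz',eye=f['eye'],rotation=f['rotation'],K=f['K'],distortion=f['distortion'])
cv2.imwrite('pics/c6.png',cv2.resize(im[100:300,170:470],None,fx=2.6,fy=2.6,interpolation=cv2.INTER_CUBIC))
E
```

```text
19.3167 [0.5013 0.0982 0.0448] yaw 0.2264457546225593 F tool [-0.1483  0.4941  0.777 ] T tool [-0.0395 -0.0127  0.015 ] 0.026014409484708376 0.0
to go [-0.3118 -1.6375 27.8158]
[316.07552625 248.81129357]
```

View pics/c6.png

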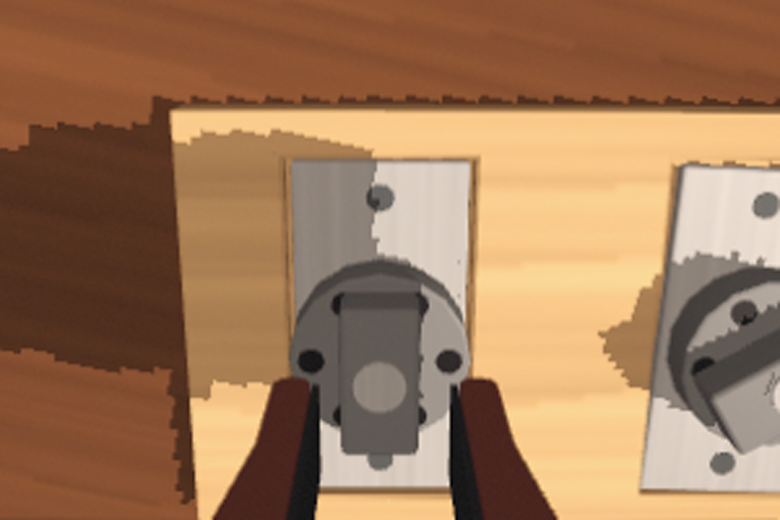

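Crop: wheel 1 at the right stands turned. Hub 0, with its disc at (316,249), is where predicted.

send_rows:
  steps: [-0.3,-1.0,8,0,0,0,8,0,0,0,6,0,0,0,3,0,0,0,2,0,0,0,1,0,0,0,0,0,0,0,0,0]
  jaw: 24

```text
time: 20.03
ee_pos: [0.5022, 0.0958, 0.0167]
tcp_rot: [-0.351, 3.122, 0.0]
wrist_force: [-0.4, 0.2, 0.1]
gripper_width: 0.0241
grip_force: 0.0
```

```bash
python3 st.py .502 .0966 .017
```

```text
20.0333 [0.5022 0.0958 0.0167] yaw 0.2240650084524399 F tool [ 0.3926  0.2718 -0.113 ] T tool [ 0.0073 -0.0384 -0.041 ] 0.024072434726454116 0.0
to go [-0.0309  0.8123 -0.2788]
```

send_rows:
  steps: [0,0.8,0,0,0,0,0,0,0,0,0,0]
  jaw: 20.5

```text
time: 20.28
ee_pos: [0.502, 0.0967, 0.0169]
tcp_rot: [-0.352, 3.121, 0.0]
wrist_force: [-0.9, 0.5, -0.5]
gripper_width: 0.0205
grip_force: 0.0
```

send_rows:
  steps: [0,0,0,0,0,0,0,0,0,0,0,0]
  jaw: 19.3

```text
time: 20.53
ee_pos: [0.5019, 0.0966, 0.0167]
tcp_rot: [-0.351, 3.122, 0.0]
wrist_force: [0.5, -0.1, 0.5]
gripper_width: 0.0195
grip_force: 0.0
```

send_rows:
  steps: [0,0,0,0,0,0,0,0]
  jaw: 18.6

```text
time: 20.7
ee_pos: [0.5018, 0.0968, 0.0167]
tcp_rot: [-0.352, 3.122, 0.0]
wrist_force: [0.2, 0.7, 0.9]
gripper_width: 0.0189
grip_force: 0.4
```

```bash
python3 st.py .502 .0966 .017
```

```text
20.7 [0.5018 0.0968 0.0167] yaw 0.22431552084755038 F tool [-0.3169  0.5973 -0.9455] T tool [-0.2924  0.0625 -0.0505] 0.01892424408637992 0.43264785781502724
to go [-0.114  -0.2376 -0.3127]
```

send_rows:
  steps: [0,0.3,0,0,0,0,0,0]
  jaw: 17.5

```text
time: 20.87
ee_pos: [0.5018, 0.097, 0.0167]
tcp_rot: [-0.352, 3.122, 0.0]
wrist_force: [-1.0, 1.1, 0.9]
gripper_width: 0.0174
grip_force: 3.0
```

send_rows:
  steps: [0,0,0,0,0,0,0,0]
  jaw: 15
  squeeze: 12

```text
time: 21.03
ee_pos: [0.5018, 0.097, 0.0167]
tcp_rot: [-0.352, 3.122, 0.0]
wrist_force: [-1.2, 0.6, 1.6]
gripper_width: 0.0176
grip_force: 12.0
```

send_rows:
  steps: [0,0,0,0.03,0,0,0,0.05,0,0,0,0.05,0,0,0,0.05]

```text
time: 21.37
ee_pos: [0.5018, 0.097, 0.0167]
tcp_rot: [-0.063, 3.141, 0.0]
wrist_force: [0.2, 1.4, 0.3]
gripper_width: 0.018
grip_force: 12.0
```

```bash
python3 st.py .502 .0966 .017
```

```text
21.3667 [0.5018 0.097  0.0167] yaw 0.04022294582962674 F tool [-0.2427  1.4106 -0.3208] T tool [-0.2991  0.029  -0.0043] 0.017959144020139334 11.999243795871735
to go [-0.1986 -0.4086 -0.3178]
```

send_rows:
  steps: [0,0,0,0.08,0,0,0,0.1,0,0,0,0.1,0,0,0,0.1,0,0,0,0.1]

```text
time: 21.78
ee_pos: [0.5018, 0.097, 0.0167]
tcp_rot: [0.689, 3.065, 0.0]
wrist_force: [-0.6, 1.3, 0.2]
gripper_width: 0.0178
grip_force: 12.0
```

```bash
python3 st.py .502 .0966 .017
```

```text
21.7833 [0.5018 0.097  0.0167] yaw -0.4422169946203698 F tool [ 1.1086  0.9598 -0.1603] T tool [-0.1987  0.14   -0.0505] 0.017784928980556756 11.997237503528595
to go [-0.3166 -0.2757 -0.2962]
```

send_rows:
  steps: [0,0,0,0.1,0,0,0,0.1,0,0,0,0.1,0,0,0,0.06,0,0,0,0,0,0,0,0]

```text
time: 22.28
ee_pos: [0.5019, 0.097, 0.0167]
tcp_rot: [1.215, 2.897, -0.0]
wrist_force: [-0.4, -0.2, 1.9]
gripper_width: 0.0179
grip_force: 12.0
```

```bash
python3 st.py .502 .0966 .017
```

```text
22.2833 [0.5019 0.097  0.0167] yaw -0.794283140050979 F tool [ 0.1039 -0.4057 -1.8845] T tool [-0.0782  0.1254  0.0264] 0.017934714756834322 12.00052097439766
to go [-0.3932 -0.1841 -0.3191]
```

Roller 0 turns freely, so the stiff one is in pocket 1. I return to it at the yaw where I left it.

send_rows:
  steps: [0,0,0,0,0,0,0,0,0,0,0,0]
  jaw: 20
  squeeze: 3

```text
time: 22.53
ee_pos: [0.5017, 0.0966, 0.0166]
tcp_rot: [-1.217, -2.896, 0.0]
wrist_force: [1.1, 0.2, 0.3]
gripper_width: 0.0198
grip_force: 0.0
```

send_rows:
  steps: [0,0,0,0,0,0,-5,0,0,0,-10,0,0,0,-13,0,20,12.5,0,0,25,16,0,0,25,16,0,0,10.6,6.6,0,0]
  jaw: 26

```text
time: 23.2
ee_pos: [0.4813, 0.1944, 0.0456]
tcp_rot: [-1.212, -2.898, -0.003]
wrist_force: [-0.0, 0.1, 0.2]
gripper_width: 0.0258
grip_force: 0.0
```

send_rows:
  steps: [0,0,0,0,0,0,0,0,0,0,0,0,0,0,0,0,0,0,0,0]

```text
time: 23.62
ee_pos: [0.4823, 0.1886, 0.0448]
tcp_rot: [1.221, 2.894, -0.0]
wrist_force: [-0.6, -0.5, 0.9]
gripper_width: 0.026
grip_force: 0.0
```

```bash
python3 st.py .4818 .1904 .0167
```

```text
23.6167 [0.4823 0.1886 0.0448] yaw -0.798139651092833 F tool [ 0.0856 -0.788  -0.8623] T tool [-0.0088 -0.0208  0.0045] 0.02597606347010718 0.0
to go [ 1.6427  0.8806 28.073 ]
```

send_rows:
  steps: [0.4,0.2,8,0,0,0,8,0,0,0,6,0,0,0,3,0,0,0,3,0,0,0,1,0,0,0,0,0,0,0,0,0]
  jaw: 24

```text
time: 24.28
ee_pos: [0.4818, 0.1907, 0.0157]
tcp_rot: [1.217, 2.896, 0.0]
wrist_force: [-0.5, 0.6, 0.1]
gripper_width: 0.0237
grip_force: 0.0
```

```bash
python3 st.py .4818 .1904 .0152
```

```text
24.2833 [0.4818 0.1907 0.0157] yaw -0.7957958052226881 F tool [ 0.7497  0.0726 -0.0759] T tool [ 0.0253  0.0256 -0.056 ] 0.023736080593637555 0.0
to go [-0.1488 -0.2129  0.4774]
```

send_rows:
  steps: [0,-0.2,1,0,0,0,0,0,0,0,0,0]
  jaw: 20.5

```text
time: 24.53
ee_pos: [0.4817, 0.1906, 0.0148]
tcp_rot: [1.217, 2.896, 0.0]
wrist_force: [-0.2, 0.5, 0.3]
gripper_width: 0.0204
grip_force: 0.0
```

send_rows:
  steps: [0,0,0,0,0,0,0,0,0,0,0,0]
  jaw: 19.3

```text
time: 24.78
ee_pos: [0.4816, 0.1906, 0.0147]
tcp_rot: [1.217, 2.896, 0.0]
wrist_force: [0.0, -0.1, 0.4]
gripper_width: 0.0192
grip_force: 0.0
```

send_rows:
  steps: [0,0,0,0,0,0,0,0]
  jaw: 18.6

```text
time: 24.95
ee_pos: [0.4816, 0.1905, 0.0147]
tcp_rot: [1.217, 2.896, 0.0]
wrist_force: [0.6, 0.2, 0.4]
gripper_width: 0.0187
grip_force: 0.0
```

send_rows:
  steps: [0,0,0,0,0,0,0,0]
  jaw: 17.5

```text
time: 25.12
ee_pos: [0.4816, 0.1906, 0.0146]
tcp_rot: [-1.217, -2.896, -0.0]
wrist_force: [0.4, -1.0, 0.6]
gripper_width: 0.0176
grip_force: 3.0
```

send_rows:
  steps: [0,0,0,0,0,0,0,0,0,0,0,0]
  jaw: 14
  squeeze: 25

```text
time: 25.37
ee_pos: [0.4816, 0.1905, 0.0147]
tcp_rot: [1.217, 2.896, 0.0]
wrist_force: [-0.2, -1.0, 0.1]
gripper_width: 0.0176
grip_force: 25.0
```

```bash
python3 st.py .4818 .1904 .0152
```

```text
25.3667 [0.4816 0.1905 0.0147] yaw -0.7957038330283505 F tool [-0.5422 -0.866  -0.057 ] T tool [ 0.0492 -0.0411 -0.0778] 0.01755388375092986 24.999716877937317
to go [-0.2237  0.0275 -0.5479]
```

send_rows:
  steps: [0,0,-0.5,0,0,0,-1,0,0,0,-1,0,0,0,-1.5,0,0,0,-2,0,0,0,-2,0]

```text
time: 25.87
ee_pos: [0.4816, 0.1904, 0.0228]
tcp_rot: [-1.217, -2.896, 0.0]
wrist_force: [0.1, -0.0, -2.3]
gripper_width: 0.0175
grip_force: 25.0
```

```bash
python3 st.py .4818 .1904 .0152
```

```text
25.8667 [0.4816 0.1904 0.0228] yaw -0.7958654201613946 F tool [-0.0677  0.0396  2.2567] T tool [ 0.0439 -0.0287  0.0027] 0.017513573959943792 24.99818354845047
to go [-0.1865  0.1655  7.5965]
```

send_rows:
  steps: [0,0,-4,0,0,0,-8,0,0,0,-12,0,0,0,-20,0,0,0,-25,0,0,0,-25,0,0,0,-16,0]

```text
time: 26.45
ee_pos: [0.4824, 0.1904, 0.1355]
tcp_rot: [1.218, 2.894, 0.003]
wrist_force: [0.8, 1.1, -2.9]
gripper_width: 0.0176
grip_force: 25.0
```

```bash
python3 - <<'E'
from h import *
np.set_printoptions(precision=4,suppress=True)
s=observe();print(s['time'],s['ee_pos'],s['wrist_force'],s['gripper_width'])
f=cam('top');im=f['image'];cv2.imwrite('pics/t2.png',im)
for q in ['bowl','bowl_in']:
    for d in find_in(q,'top'): print(q,d['p'],world(f,d['centre']))
g=cam('scene')
for q in ['bowl','bowl_in']:
    for d in find_in(q,'scene'): print(q,d['p'],world(g,d['centre']))
# bowl rim: white blob in the top view, ellipse centre on the rim plane
x=im[140:250,395:510];m=((x.min(2)>140)&(x.max(2).astype(int)-x.min(2)<50)).astype('uint8')
c=max(cv2.findContours(m,0,2)[0],key=cv2.contourArea);e=cv2.fitEllipse(cv2.convexHull(c));print(e,e[0][0]+395,e[0][1]+140)
print(onz(f,(e[0][0]+395,e[0][1]+140),.06))
cv2.imwrite('pics/m.png',m*255)
print(proj(f,[*onz(f,(e[0][0]+395,e[0][1]+140),.06)[:2],.006]))
cv2.imwrite('pics/c7.png',np.hstack([cv2.resize(im[130:260,200:510],None,fx=2.5,fy=2.5)]))
E
```

```text
26.45 [0.4824 0.1904 0.1355] [ 0.8271  1.124  -2.8862] 0.01756235777278679
bowl 0.85 [ 0.5328 -0.2073  0.0109]
bowl_in 0.79 [ 0.5294 -0.2084  0.0023]
bowl 0.91 [ 0.5186 -0.2163  0.0259]
bowl 0.24 [0.4861 0.1985 0.0146]
bowl_in 0.72 [ 0.5203 -0.2157  0.0212]
((57.599632263183594, 51.342899322509766), (68.5298843383789, 76.3687973022461), 129.44664001464844) 452.5996322631836 191.34289932250977
[ 0.5258 -0.1965  0.06  ]
[445.1767 196.2047]
```

View pics/c7.png

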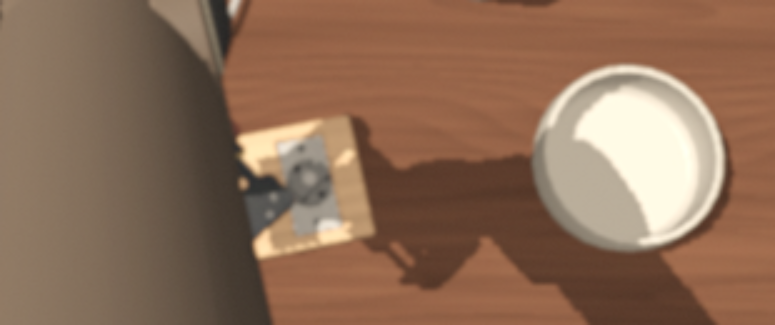

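The crop shows the stiff roller's plate held in the gripper above the holder, and the bowl's rim centred at about full-image (451.6,193). Next I refine the bowl centre numerically.

```bash
python3 - <<'E'
from h import *
np.set_printoptions(precision=4,suppress=True)
f=cam('top')
P=np.array([onz(f,(200+a/2.5,130+b/2.5),.06) for a,b in [(533,158),(725,158),(629,65),(629,251)]]);print(P,P.mean(0))
def score(c,f):
    t=np.linspace(0,2*np.pi,120);im=cv2.cvtColor(f['image'],cv2.COLOR_BGR2GRAY).astype(float);v=[]
    for r in (.0835,.090):
        px=np.array([proj(f,[c[0]+r*np.cos(a),c[1]+r*np.sin(a),.06]) for a in t]).astype(np.float32)
        v.append(cv2.remap(im.astype(np.float32),px[:,:1],px[:,1:],1).mean())
    return v[0]-v[1]
for n in ('top','scene'):
    g=cam(n);best=max((score((x,y),g),x,y) for x in np.arange(.51,.54,.002) for y in np.arange(-.225,-.19,.002));print(n,best)
s=observe();M=R.from_rotvec(s['tcp_rot']).as_matrix();print(s['time'],s['ee_pos'],s['qpos'])
for c in ([.527,-.207],):print(1000*M.T@(np.array([*c,.14])-s['ee_pos']))
E
```

```text
[[ 0.5198 -0.1056  0.06  ]
 [ 0.5231 -0.2842  0.06  ]
 [ 0.6099 -0.199   0.06  ]
 [ 0.4366 -0.1897  0.06  ]] [ 0.5224 -0.1946  0.06  ]
top (np.float32(82.42577), np.float64(0.526), np.float64(-0.19499999999999998))
scene (np.float32(57.680176), np.float64(0.526), np.float64(-0.19499999999999998))
26.9 [0.481  0.1902 0.1316] [-0.8928  0.3284  0.5247  1.9602 -0.2059  0.907   0.5118]
[-315.9619 -245.0011   -8.0271]
```

send_rows:
  steps: [-8,-6,0,0,-16,-12,0,0,-22,-17,0,0,-22,-17,0,0,-22,-17,0,0,-22,-17,0,0,-22,-17,0,0,-22,-17,0,0]

```text
time: 27.57
ee_pos: [0.5046, -0.0072, 0.1324]
tcp_rot: [-1.218, -2.896, 0.001]
wrist_force: [-0.0, 0.4, -4.0]
gripper_width: 0.0178
grip_force: 25.0
```

send_rows:
  steps: [-22,-17,0,0,-22,-17,0,0,-22,-17,0,0,-22,-17,0,0,-22,-17,0,0,-22,-17,0,0,-12,-9,0,0,-6.7,-6,0,0]

```text
time: 28.23
ee_pos: [0.526, -0.198, 0.1324]
tcp_rot: [-1.222, -2.894, 0.002]
wrist_force: [0.5, 0.1, -3.2]
gripper_width: 0.0176
grip_force: 25.0
```

send_rows:
  steps: [0,0,0,0,0,0,0,0,0,0,0,0,0,0,0,0]

```text
time: 28.57
ee_pos: [0.5269, -0.1928, 0.1325]
tcp_rot: [-1.214, -2.897, -0.001]
wrist_force: [-0.3, -0.1, -3.7]
gripper_width: 0.018
grip_force: 25.0
```

```bash
python3 st.py .526 -.195 .0127
```

```text
28.5667 [ 0.5269 -0.1928  0.1325] yaw -0.7937608145605015 F tool [ 0.1505 -0.2824  3.6612] T tool [ 0.0397 -0.0679 -0.014 ] 0.01799938134056684 24.99833106994629
to go [ -0.9961  -2.2515 119.753 ]
```

send_rows:
  steps: [0,-0.8,12,0,0,0,20,0,0,0,24,0,0,0,24,0,0,0,18,0,0,0,10,0,0,0,5,0,0,0,0,0]

```text
time: 29.23
ee_pos: [0.5258, -0.1945, 0.0186]
tcp_rot: [-1.216, -2.895, 0.001]
wrist_force: [-0.7, -0.6, -2.7]
gripper_width: 0.0174
grip_force: 25.0
```

send_rows:
  steps: [0,0,1.5,0,0,0,1,0,0,0,1,0,0,0,0.5,0,0,0,0,0,0,0,0,0]

```text
time: 29.73
ee_pos: [0.5265, -0.195, 0.0159]
tcp_rot: [1.217, 2.896, 0.0]
wrist_force: [-0.5, 0.8, -1.4]
gripper_width: 0.0175
grip_force: 25.0
```

```bash
python3 st.py .526 -.195 .0127
```

```text
29.7333 [ 0.5265 -0.195   0.0159] yaw -0.7957889857533661 F tool [0.8858 0.2261 1.4244] T tool [ 0.0557 -0.0261 -0.0102] 0.01748864257624301 24.99817728996277
to go [ 0.3687 -0.3704  3.2351]
```

send_rows:
  steps: [0,0,0.5,0,0,0,0.5,0,0,0,0.5,0,0,0,0,0,0,0,0,0]

```text
time: 30.15
ee_pos: [0.5263, -0.195, 0.0141]
tcp_rot: [-1.217, -2.896, -0.0]
wrist_force: [-0.2, -0.3, -3.4]
gripper_width: 0.0183
grip_force: 25.0
```

```bash
python3 st.py .526 -.195 .0127
```

```text
30.15 [ 0.5263 -0.195   0.0141] yaw -0.7958484791198087 F tool [-0.0949 -0.3457  3.3944] T tool [ 0.0886 -0.0577 -0.0566] 0.018255091198173225 24.99833643436432
to go [ 0.1962 -0.2126  1.3851]
```

send_rows:
  steps: [0,0,0.5,0,0,0,0.5,0,0,0,0.4,0,0,0,0,0,0,0,0,0]

```text
time: 30.57
ee_pos: [0.5263, -0.195, 0.0127]
tcp_rot: [-1.217, -2.896, -0.0]
wrist_force: [0.5, -0.1, -2.2]
gripper_width: 0.0179
grip_force: 25.0
```

```bash
python3 st.py .526 -.195 .0127
```

```text
30.5667 [ 0.5263 -0.195   0.0127] yaw -0.7957589359225605 F tool [-0.4155  0.2859  2.1524] T tool [ 0.0247  0.0575 -0.0342] 0.017936397833620655 24.998302459716797
to go [ 0.2237 -0.2507  0.0259]
```

send_rows:
  steps: [0,0,0.5,0,0,0,0,0,0,0,0,0]

```text
time: 30.82
ee_pos: [0.5264, -0.195, 0.0126]
tcp_rot: [1.217, 2.896, 0.001]
wrist_force: [-2.9, 1.5, 4.2]
gripper_width: 0.0179
grip_force: 25.0
```

send_rows:
  steps: [0,0,0.5,0,0,0,0,0,0,0,0,0]

```text
time: 31.07
ee_pos: [0.5264, -0.195, 0.0126]
tcp_rot: [1.217, 2.896, 0.001]
wrist_force: [-3.7, 2.1, 10.3]
gripper_width: 0.0178
grip_force: 25.0
```

Touched down: the force rose to 10 N at the expected height. Back off half a millimetre, open and rise.

send_rows:
  steps: [0,0,-0.6,0,0,0,0,0]

```text
time: 31.23
ee_pos: [0.5264, -0.195, 0.0126]
tcp_rot: [1.217, 2.896, 0.0]
wrist_force: [-3.1, 0.2, 6.4]
gripper_width: 0.0174
grip_force: 25.0
```

send_rows:
  steps: [0,0,0,0,0,0,0,0,0,0,0,0]
  jaw: 22

```text
time: 31.48
ee_pos: [0.5265, -0.195, 0.0122]
tcp_rot: [1.217, 2.896, -0.0]
wrist_force: [-0.8, -0.4, 0.0]
gripper_width: 0.0218
grip_force: 0.0
```

send_rows:
  steps: [0,0,0,0,0,0,-4,0,0,0,-10,0,0,0,-20,0,0,0,-30,0,0,0,-30,0,0,0,-30,0,0,0,0,0]
  jaw: 28

```text
time: 32.15
ee_pos: [0.5292, -0.1967, 0.1426]
tcp_rot: [1.215, 2.888, 0.003]
wrist_force: [0.9, -1.2, -0.4]
gripper_width: 0.028
grip_force: 0.0
```

send_rows:
  steps: [15,10,0,0,25,15,0,0,25,15,0,0,25,15,0,0,15,10,0,0,0,0,0,0,0,0,0,0]

```text
time: 32.73
ee_pos: [0.4994, -0.0737, 0.1368]
tcp_rot: [1.214, 2.897, 0.001]
wrist_force: [-0.2, -0.7, -0.4]
gripper_width: 0.0278
grip_force: 0.0
```

```bash
python3 - <<'E'
from h import *
np.set_printoptions(precision=4,suppress=True)
s=observe();print(s['time'],s['ee_pos'],s['gripper_width'])
for n in ('wrist','top','scene'):
    f=cam(n);cv2.imwrite(f'pics/fin_{n}.png',f['image'])
    for q in ['wheel_a','bowl','tumbler','screwdriver']:
        for d in find_in(q,n):
            if d['p']>.4: w=world(f,d['centre']);print(n,q,round(d['p'],2),w,proj(f,w))
E
```

```text
32.7333 [ 0.4994 -0.0737  0.1368] 0.027761818143423024
wrist wheel_a 0.72 [ 0.5139 -0.1855  0.0276] [248.5318 285.7815]
wrist wheel_a 0.69 [0.4998 0.0916 0.0373] [468.9044  53.4543]
wrist bowl 0.72 [ 0.4984 -0.1729  0.0209] [246.3037 264.1249]
wrist tumbler 0.61 [ 0.75   -0.0559  0.078 ] [527.0954 382.46  ]
wrist tumbler 0.56 [0.6364 0.1833 0.0151] [631.6972  98.155 ]
wrist tumbler 0.47 [ 0.5119 -0.1818  0.0269] [249.6457 281.6935]
wrist screwdriver 0.97 [0.6363 0.1839 0.0171] [634.0812  97.561 ]
top wheel_a 0.86 [0.4577 0.2774 0.0329] [244.3105 219.1172]
top wheel_a 0.77 [0.371  0.4304 0.0231] [177.3686 255.5394]
top wheel_a 0.65 [0.4983 0.0986 0.0322] [322.5362 203.2456]
top wheel_a 0.53 [0.3081 0.2514 0.0228] [253.0275 285.8586]
top bowl 0.53 [ 0.4747 -0.141   0.0429] [427.3736 214.3987]
top tumbler 0.71 [ 0.7343 -0.0685  0.0603] [394.448 104.926]
top screwdriver 0.63 [0.7441 0.154  0.0226] [301.9822 106.0929]
scene wheel_a 0.76 [0.5057 0.1051 0.0285] [324.648  203.9937]
scene wheel_a 0.74 [0.531  0.438  0.0245] [405.2749 292.5825]
scene wheel_a 0.62 [0.4689 0.286  0.0386] [380.6191 236.2888]
scene wheel_a 0.59 [ 0.5278 -0.1866  0.0327] [257.867  149.6892]
scene wheel_a 0.51 [ 0.7245 -0.0479  0.0649] [224.7924 199.0001]
scene wheel_a 0.5 [0.3145 0.2568 0.0233] [413.1765 205.6327]
scene wheel_a 0.5 [0.3814 0.4402 0.0275] [448.083  260.2254]
scene bowl 0.62 [ 0.5249 -0.2214  0.0333] [252.2793 143.1584]
scene tumbler 0.71 [ 0.7248 -0.0512  0.0674] [223.908  197.6811]
scene screwdriver 0.86 [0.7464 0.1596 0.0218] [263.5232 263.4206]
```

```bash
python3 - <<'E'
from h import *
g=cam('scene');im=cv2.cvtColor(g['image'],cv2.COLOR_BGR2GRAY).astype(np.float32);t=np.linspace(0,2*np.pi,120)
def sc(x,y):
    v=[]
    for r in (.0835,.09):
        px=np.array([proj(g,[x+r*np.cos(a),y+r*np.sin(a),.06]) for a in t]).astype(np.float32);v.append(cv2.remap(im,px[:,:1],px[:,1:],1).mean())
    return v[0]-v[1]
b=max((sc(x,y),x,y) for x in np.arange(.51,.54,.002) for y in np.arange(-.225,-.18,.002));print(b)
if np.hypot(b[1]-.526,b[2]+.195)<.012: print(env.sign_off())
E
```

```text
(np.float32(51.616745), np.float64(0.526), np.float64(-0.19499999999999998))
the job is handed in; nothing more can be done
None
```

The stiff roller was the middle one (pocket 1). It now lies in the middle of the white bowl, and the job is handed in. All three wheels were turned about 1 rad, and the other two turned freely and stayed in their pockets. I did not check in a final picture that it lies flat; I set it down level on the bowl floor and the bowl had not moved.

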